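# Shut the gear guard, then hold the inspection flap at the red pointer

## Task

Swing the open yellow gear guard gently down until it lies shut on the gearbox. Then, with the guard left shut, lift the blue inspection flap by its steel bar until it stands at the same angle as the red pointer beside it, and finish while still holding it there with the gripper (it drops shut if let go). Leave the pointer, the ear defenders, the bottle and the aluminium offcut where they are.

Things in the scene. Friction and masses are not known exactly. Their poses are not given: they have to be found in the camera images.
- drive_box: grey steel gearbox fixed on the bench, 200 mm (its x) by 350 mm (its y) by 110 mm high, with a blue motor (100 mm diameter, 120 mm long) on its +y end; origin at the centre of its underside, z up. Two covers lie side by side on top, both hinged along its near edge (its -x side, facing the robot; hinge lines parallel to its y), so that their far edges lift
- guard (a joint): angle of the yellow gear guard: 0 shut on the gearbox, grows as its far edge rises (at most 1.3 rad). Starts open at 0.6 to 0.9 rad. Stiff friction hinge: it stays where it is left, and needs a few newtons at the bar to move; it is to be swung gently (slower than 1.5 rad/s)
- guard_hinge (a point): point on the guard's hinge line, at the middle of its width, 110 mm above the bench, in line with the underside of the guard's plate. Turns with the guard: x points from the hinge to the free edge, y along the hinge line, z square out of the plate's upper face
- guard_bar (a point): middle of the guard's round steel handle bar: 12 mm diameter, 90 mm long, parallel to the hinge line, 35 mm above the plate's upper face, on two 10 mm posts at its ends; 145 mm from the hinge along the guard's x and 41 mm along its z. The plate is 150 mm wide (y), 186 mm long from the hinge, 6 mm thick. Axes as guard_hinge
- flap (a joint): angle of the blue inspection flap: 0 shut, grows as its far edge rises (at most 1.3 rad). Starts shut. Free hinge: its weight (about 0.45 kg) shuts it when let go
- flap_hinge (a point): point on the flap's hinge line, at the middle of its width, 110 mm above the bench; axes turn with the flap as for guard_hinge
- flap_bar (a point): middle of the flap's round steel handle bar, same plate and bar sizes and offsets as the guard's; axes turn with the flap
- mark (a joint): angle of the red pointer, on the same hinge line as the flap and counted the same way: the flap is at the mark when joint flap equals this. 0.45 to 0.8 rad, stays as it is set, not to be moved
- mark_tip (a point): tip of the red pointer, a flat red arm 185 mm long, 10 mm wide, from the flap's hinge line, 95 mm to the side (box -y) of the flap's middle and 15 mm clear of its edge; x points from the hinge to the tip. Just beyond it (15 mm further out) is a thin fixed white arc rail of 172 mm radius about the hinge line, up to 160 mm above the box
- ear_center (a point): bystander: blue and black ear defenders lying left of the motor, about 160 by 180 by 76 mm; point half-way up between the two cups
- bottle_center (a point): bystander: closed white bottle with red cap, standing right of the gearbox, 60 mm diameter, 140 mm high; point at its centre
- offcut: bystander: aluminium bar offcut 160 x 30 x 20 mm lying beyond the gearbox; origin at the centre of its underside, y along its length

How it is judged:
By the outcome, as a careful person would: the job done as asked, in the order asked, and still so for the second after the job is handed in, while the arm keeps its last pose, push and grip.
It also fails if it takes over 54 s, if anything falls off the work surface, if the arm or the gripper's body presses on something with over 40 N, if the wrist force passes 120 N, or if a joint passes its speed limit or range.

## Robot

A 6-joint arm with a two-finger parallel gripper is mounted at the origin on the work surface. World frame = base frame: x ahead of the robot, y to its left, z up, the work surface at z = 0. Lengths are in m, angles in rad, forces in N, time in s.
With the tool pointing down it reaches from about 0.275 to 0.75 m from the base axis. Payload 10.2 kg.
Tool frame: the origin (TCP) lies midway between the tips of the shut fingers; the grasp point (between the pads) lies 19 mm behind it; z points along the fingers, x is the direction in which the jaws open and shut, and the axes are right-handed (so a half turn about z gives the same grasp; the last joint's range is limited). The gripper opens to 88 mm and grips with 3 to 60 N. Pads are 18 mm wide; open, the fingers measure 123 mm over their backs; the gripper's body (75 mm by 187 mm) begins 45 mm behind the grasp point.
Start: joints at [-1.385, 0.313, 1.498, -0, 1.331, -0.223], TCP at [0.209, -0.482, 0.239] pointing down, gripper open.
Joint ranges: [-2.94, 2.94], [-0.97, 2.17], [0.19, 2.56], [-1.23, 4.37], [0.02, 3.11], [-2.88, 2.88]. Speed limits (rad/s): [2.39, 2.39, 3.01, 3.14, 3.14, 3.14].

## Interface

Orientations are given as a unit quaternion [x, y, z, w].
In Python, from bench import read_state, grab_frame, close_job, look_for, masks_of, landmark_of gives the robot as it stands.
- The arm moves only by the tool move_arm, never from a script. Its argument "commands" is a list of rows, each a list of 3 entries, a list of its own where there are three numbers: the shift along the tool's x, y, z as a fraction of full scale, then the turn, a rotation vector about the tool's x, y, z as a fraction of full scale, then the closure, from 0 (fully open) to 1 (shut). A call has 1 to 5 rows; each row shifts and turns the pose as measured when the row begins, along the tool's axes as they then stand; what a row does not reach is not made up. Full scale, the value 1, is 0.15 m for a shift and 180 degrees for a turn. A row lasts 1/8 s, in which the tool goes at most 62.5 mm and 10.7 degrees, less where a joint would pass 70% of its speed; a pose out of reach is approached as far as the arm can. A call with a number of a shift or a turn outside -1 to 1 is refused whole. A call with a gripper value outside its range is refused whole. The fingers move at their own pace and stop on an object; the grip force is fixed at half the most. Time passes only in rows, so rows that do not move let the fingers close. It gives the time, the measured TCP pose, the force and the opening at its end, in the units of the state.
- read_state(): the state, without advancing time (a new reading comes with each control period).
- grab_frame(name): name is "side" or "top" or "wrist"; returns a dict with "pixels" (420x560x3 uint8, red, green, blue), "intrinsics" (3x3 intrinsics, pixels), "rvec" (rotation vector, rad) and "tvec" (3), from world to camera coordinates, as OpenCV has them; the wrist camera has in their place "T_tool_cam" (4x4, takes a point from camera to tool coordinates, whose origin is the TCP and whose axes are the tool frame's). Camera axes: x right, y down, z forward; pixel columns grow to the right and rows downward; lengths in m; the calibration is good to about 2 mm. A picture is of the moment at which its call begins: read the wrist's pose just before it. There is no depth.
- close_job(): hands the job in, once; it reports no verdict.
Trained networks look in a picture, given as the dict that the camera call returned (one of the last four; its "shot" number tells which), for a name from the list of things; names that differ only in an ending like _2 or _b are one class to them, and where a whole thing is asked for, a point or a joint stands for the part that bears it (a point fixed in the world has none). Each returns a list of dicts, best first, with "p" (0 to 1); they miss things now and then, are a little off and sometimes report something else, mostly with a low value. They report only what shows in the picture. A call takes as long as a camera call.
- look_for(name, picture): "at" ([x, y, z] in m, in world coordinates, good to about 4 mm: the middle of the surface that is visible of it).
- masks_of(name, picture): "region" (420x560 bool, what is visible of it).
- landmark_of(name, picture): "at" ([x, y, z] in m, in world coordinates, good to about 4 mm: a listed point, or the origin of a listed thing).
The state is a dict: "time": time; "qpos": joint angles; "qvel": joint speeds; "effort": joint torques, N m; "tool_pos": TCP position; "ee_rot": TCP orientation; "wrist_force": force on the tool from outside, world axes, zero at the start; "ft_torque": the same for the moment, N m; "finger_gap": finger opening in m.
Only numpy, scipy, OpenCV 4.12 (cv2) and the standard library are available. Lean on these libraries where they do the work, as an engineer would, in place of code of your own. Each camera call takes 0.05 s, during which the arm holds its last target.

## Working session

There is one attempt and no reset: what is moved stays moved. The work goes in short steps, Python scripts to look and compute and a tool call to move; the robot and the scene stay as the last step left them, time stands still between calls to the robot, and variables do not carry over. Pictures are saved under pics/ and viewed, and the job is handed in when it is done.

Besides the shell and the picture viewer there is one more tool, called after "Request:" as name(argument=value, ...), one argument or row to a line, values as JSON. move_arm: Moves the arm, as the interface text tells. Its arguments: {"type":"object","properties":{"commands":{"type":"array"}},"required":["commands"]}

```bash
ls; mkdir -p pics
python3 - <<'E'
from bench import *
import cv2,numpy as np
print(read_state())
for c in ("side","top"):
    f=grab_frame(c); cv2.imwrite(f"pics/{c}0.png",f["pixels"][:,:,::-1])
    R=cv2.Rodrigues(np.array(f["rvec"]))[0]; print(c,"cam at",-R.T@np.array(f["tvec"]))
    for n in ["drive_box","guard_hinge","guard_bar","flap_hinge","flap_bar","mark_tip","ear_center","bottle_center","offcut"]:
        r=landmark_of(n,f); print(n,[(np.round(q["at"],4).tolist(),round(q["p"],2)) for q in r[:2]])
E
```

```text
pics
{'time': 0.0, 'qpos': array([-1.38541207e+00,  3.13441572e-01,  1.49839023e+00, -5.54447560e-06,
        1.33098469e+00, -2.23441067e-01]), 'qvel': array([-0.000231  , -0.00046709, -0.0013312 , -0.00020172, -0.00064589,
        0.00073152]), 'effort': array([-5.37518463e-04, -4.02211404e+01, -2.52269500e+01,  6.93738833e-02,
        3.52671370e-02, -9.63958087e-05]), 'tool_pos': array([ 0.20862903, -0.48151897,  0.23818301]), 'ee_rot': array([ 8.35922371e-01, -5.48847351e-01, -4.26319449e-04, -4.38978210e-04]), 'wrist_force': array([0.65956902, 0.98074688, 0.50909176]), 'ft_torque': array([-0.02218615,  0.02360985, -0.04482748]), 'finger_gap': 0.08783110184207281}
side cam at [0.29249178 1.10502763 0.83980395]
drive_box [([0.5888, 0.0858, 0.0032], 0.94), ([0.5988, 0.1731, 0.2252], 0.38)]
guard_hinge [([0.5017, 0.186, 0.1023], 0.84)]
guard_bar [([0.5992, 0.1709, 0.2262], 0.72), ([0.5884, 0.0845, 0.0005], 0.59)]
flap_hinge [([0.4867, 0.0163, 0.1093], 0.75)]
flap_bar [([0.6376, -0.0035, 0.1509], 0.67)]
mark_tip [([0.6301, -0.0937, 0.2126], 0.77), ([0.7606, 0.033, 0.0042], 0.62)]
ear_center [([0.5743, 0.5137, 0.0412], 0.81)]
bottle_center [([0.5126, -0.2614, 0.0671], 0.81)]
offcut [([0.7591, 0.0334, 0.0023], 0.48)]
top cam at [0.34078139 0.06799681 1.35920318]
drive_box [([0.5896, 0.0915, -0.0033], 0.61)]
guard_hinge [([0.505, 0.1839, 0.1081], 0.92)]
guard_bar [([0.5984, 0.169, 0.232], 0.95)]
flap_hinge [([0.4896, 0.011, 0.1108], 0.7), ([0.5898, 0.0882, 0.0002], 0.41)]
flap_bar [([0.636, -0.0014, 0.1522], 0.97), ([0.51, -0.2586, 0.0664], 0.28)]
mark_tip [([0.6373, -0.0922, 0.2192], 0.58), ([0.5886, 0.0926, 0.0018], 0.48)]
ear_center [([0.5742, 0.5127, 0.0409], 0.82)]
bottle_center [([0.5088, -0.2586, 0.0689], 0.72), ([0.5977, 0.1714, 0.2297], 0.53)]
offcut [([0.7603, 0.0382, -0.0025], 0.94)]
```

View pics/side0.png

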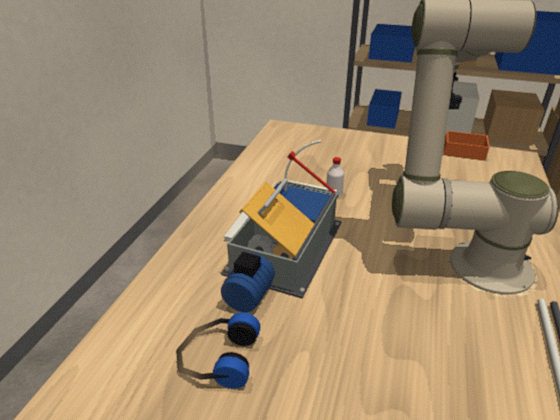

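View pics/top0.png

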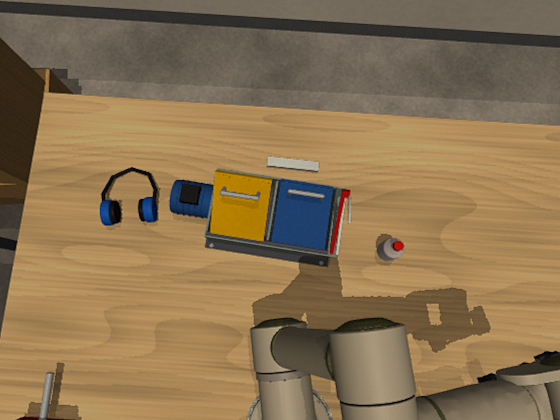

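```bash
cat > h.py <<'E'
from bench import *
import cv2,numpy as np
from scipy.spatial.transform import Rotation as Ro
def cam(f,st=None):
    K=np.array(f["intrinsics"],float)
    if "rvec" in f:
        R=cv2.Rodrigues(np.array(f["rvec"],float))[0]; return K,R,np.array(f["tvec"],float).ravel()
    T=np.eye(4);T[:3,:3]=Ro.from_quat(st["ee_rot"]).as_matrix();T[:3,3]=st["tool_pos"]
    W=np.linalg.inv(T@np.array(f["T_tool_cam"])); return K,W[:3,:3],W[:3,3]
def proj(P,c):
    K,R,t=c; p=(R@np.atleast_2d(P).T).T+t; p=(K@p.T).T; return p[:,:2]/p[:,2:]
def shot(n,name):
    st=read_state(); f=grab_frame(n); cv2.imwrite(f"pics/{name}.png",f["pixels"][:,:,::-1]); return f,cam(f,st),st
def frame(yaw): return Ro.from_euler("z",yaw).as_matrix()
def toolrot(yaw,tilt):
    # tool z=-cover normal at angle tilt, tool x = cover x
    B=frame(yaw); x=B@[np.cos(tilt),0,np.sin(tilt)]; z=-(B@[-np.sin(tilt),0,np.cos(tilt)]); return np.c_[x,np.cross(z,x),z]
def plan(target_p,target_R,n=None,st=None,P0=None,R0=None):
    """rows from present pose to target, straight, n rows"""
    if P0 is None:
        st=st or read_state(); P0=st["tool_pos"];R0=Ro.from_quat(st["ee_rot"]).as_matrix()
    rv=Ro.from_matrix(R0.T@target_R).as_rotvec(); d=np.array(target_p)-P0
    if n is None: n=int(np.ceil(max(np.linalg.norm(d)/.055,np.degrees(np.linalg.norm(rv))/9.5,1)))
    for i in range(n):
        Rc=R0@Ro.from_rotvec(rv*i/n).as_matrix()
        print([np.round(Rc.T@d/n/.15,3).tolist(),np.round(rv/n/np.pi,4).tolist()])
E
python3 - <<'E'
from h import *
from scipy.optimize import least_squares
obs={"gh":[[.5017,.186],[.505,.1839]],"fh":[[.4867,.0163],[.4896,.011]],"fb":[[.6376,-.0035],[.636,-.0014]],"bx":[[.5888,.0858],[.5896,.0915]]}
off={"gh":(-.1,.0875),"fh":(-.1,-.0875),"fb":(.045,-.0875),"bx":(0,0)}
def res(p):
    B=frame(p[2])[:2,:2]; m=[]
    for k in off: 
        for o in obs[k]: m+= list((B@off[k]+p[:2]-o))
    return np.array(m)
r=least_squares(res,[.59,.09,-.09]); print(r.x,(res(r.x)*1e3).round(1))
for c in("side","top"):
    f,C,_=shot(c,c+"1")
    for n in("mark_tip","mark","flap","guard"):
        ms=masks_of(n,f); print(c,n,[(round(m["p"],2),int(m["region"].sum()),np.argwhere(m["region"]).min(0),np.argwhere(m["region"]).max(0)) for m in ms[:2]])
    s=f["pixels"][:,:,::-1]; s=s[120:260,220:380] if c=="side" else s[150:280,170:430]
    cv2.imwrite(f"pics/z{c}.png",cv2.resize(s,None,fx=3,fy=3,interpolation=cv2.INTER_CUBIC))
f,C,st=shot("wrist","w0"); print(f["T_tool_cam"],f["intrinsics"])
E
```

```text
[ 0.59479765  0.08980343 -0.08259688] [ 0.7 -0.7 -2.6  1.4  1.2 -5.4 -1.7 -0.1 -5.2  2.4 -3.6  0.3  6.   4.
  5.2 -1.7]
side mark_tip [(0.69, 251, array([152, 288]), array([192, 334])), (0.56, 10943, array([141, 221]), array([312, 341]))]
side mark [(0.47, 281, array([151, 287]), array([192, 335]))]
side flap [(0.77, 1120, array([180, 274]), array([222, 329]))]
side guard [(0.7, 2639, array([182, 241]), array([254, 313]))]
top mark_tip [(0.81, 264, array([189, 331]), array([252, 350]))]
top mark [(0.82, 327, array([189, 331]), array([252, 350])), (0.59, 498, array([238, 377]), array([260, 404]))]
top flap [(0.62, 3346, array([181, 272]), array([249, 332]))]
top guard [(0.62, 3635, array([170, 210]), array([241, 272]))]
[[ 9.99999933e-01  2.54116367e-04  2.65145692e-04  1.29577647e-03]
 [-3.22188513e-04  9.53541849e-01  3.01260417e-01 -7.91706274e-02]
 [-1.76272310e-04 -3.01260482e-01  9.53541866e-01 -1.46527140e-01]
 [ 0.00000000e+00  0.00000000e+00  0.00000000e+00  1.00000000e+00]] [[377.37437149   0.         282.943182  ]
 [  0.         377.37437149 206.05183543]
 [  0.           0.           1.        ]]
```

```bash
python3 -c "
import cv2,numpy as np
a=cv2.imread('pics/zside.png');b=cv2.imread('pics/zside.png');print(a.shape)"
```

```text
(420, 480, 3)
```

View pics/w0.png

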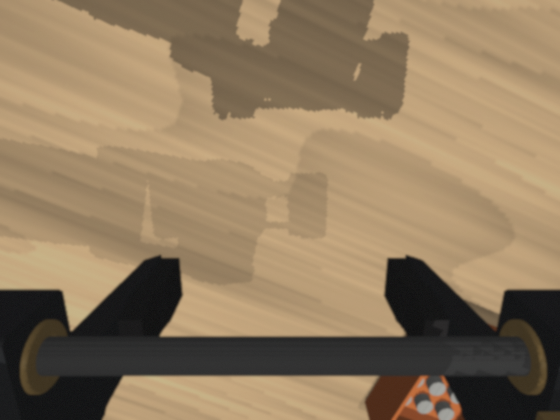

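View pics/zside.png

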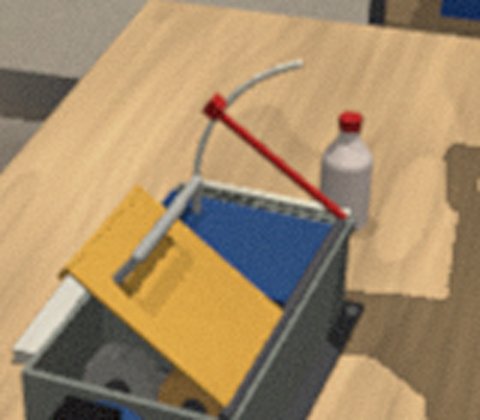

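```bash
cat >> h.py <<'E'
def pt(p,xy,theta,r,h=0.):
    """box pose p; hinge at box (-.1,y=xy); r along cover, h normal"""
    return frame(p[2])@[-.1+r*np.cos(theta)-h*np.sin(theta),xy,.11+r*np.sin(theta)+h*np.cos(theta)]+[p[0],p[1],0]
def overlay(f,C,p,g,fl,m,name,crop=None,s=2):
    im=f["pixels"][:,:,::-1].copy(); im=cv2.resize(im,None,fx=s,fy=s,interpolation=cv2.INTER_CUBIC)
    def L(a,b,col):
        q=proj(np.array([a,b]),C)*s; q=np.clip(q,-3000,3000); cv2.line(im,*[tuple(int(v) for v in x) for x in q],col,1)
    def poly(P,col): [L(P[i],P[(i+1)%len(P)],col) for i in range(len(P))]
    B=lambda x,y,z: frame(p[2])@[x,y,z]+[p[0],p[1],0]
    for z in(0,.11): poly([B(-.1,-.175,z),B(.1,-.175,z),B(.1,.175,z),B(-.1,.175,z)],(0,255,0))
    for yc,th in((.0875,g),(-.0875,fl)):
        poly([pt(p,yc-.075,th,0,.006),pt(p,yc-.075,th,.186,.006),pt(p,yc+.075,th,.186,.006),pt(p,yc+.075,th,0,.006)],(255,0,255))
        L(pt(p,yc-.045,th,.145,.041),pt(p,yc+.045,th,.145,.041),(255,255,0))
    L(pt(p,-.1825,m,0),pt(p,-.1825,m,.185),(255,255,0))
    if crop: x0,y0,x1,y1=[c*s for c in crop]; im=im[y0:y1,x0:x1]
    cv2.imwrite(f"pics/{name}.png",im)
E
python3 - <<'E'
from h import *
p=[.5925,.0895,-.085]
f,C,_=shot("side","s2"); overlay(f,C,p,.615,0,.6,"os",(210,130,350,320),4)
f,C,_=shot("top","t2"); overlay(f,C,p,.615,0,.6,"ot",(180,150,380,290),4)
E
```

```text
(no output)
```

View pics/os.png

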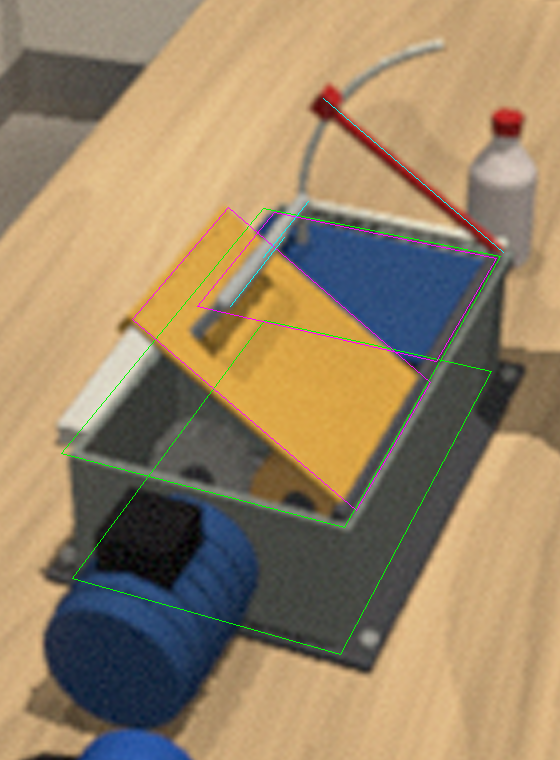

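View pics/ot.png

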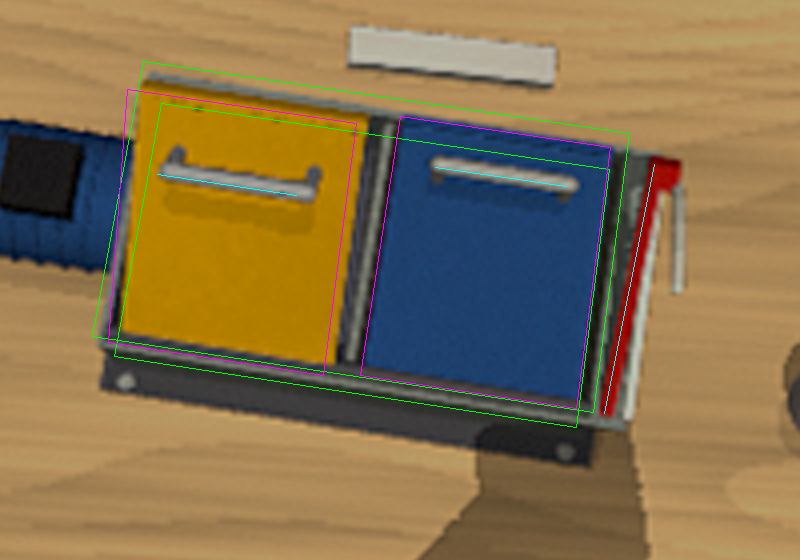

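```bash
cat > fit.py <<'E'
from h import *
from scipy.optimize import least_squares
S,T=[cam(grab_frame(c)) for c in("side","top")]
so=np.array([210,130]);to=np.array([180,150])
def res(v):
    p=v[:3];yg,yf,g,m=v[3:7];r=[]
    def a(C,o,P,px,w=1): r.extend(w*((proj(P,C)[0]-o)*4+1.5-np.array(px)))
    G=lambda s,x:pt(p,yg+s*.075,g,x,.006); F=lambda s,x:pt(p,yf+s*.075,0,x,.006)
    a(S,so,G(-1,.186),(230,208));a(S,so,G(1,.186),(131,318));a(S,so,G(-1,0),(422,374),.5);a(S,so,G(1,0),(352,508),.5)
    a(S,so,pt(p,yg,g,.145,.041),(248,265))
    a(S,so,F(-1,0),(500,258),.5)
    a(T,to,F(1,.186),(397,115));a(T,to,F(-1,.186),(612,150));a(T,to,F(-1,0),(580,408),.5);a(T,to,F(1,0),(363,367),.5)
    a(T,to,G(1,.186),(138,82));a(T,to,G(-1,.186),(370,118));a(T,to,G(-1,0),(335,363),.5);a(T,to,G(1,0),(121,333),.5)
    a(T,to,pt(p,yf,0,.145,.041),(505,173)); a(T,to,pt(p,yg,g,.145,.041),(240,180))
    a(S,so,pt(p,yf-.095,m,.185),(322,102));a(S,so,pt(p,yf-.095,m,0),(502,250))
    a(T,to,pt(p,yf-.095,m,.185),(660,165)); a(T,to,pt(p,yf-.095,m,0),(607,412))
    return np.array(r)
r=least_squares(res,[.5925,.0895,-.085,.0825,-.0875,.615,.6],loss="soft_l1",f_scale=4); print(r.x.round(4)); print(res(r.x).reshape(-1,2).round(1).tolist())
E
python3 fit.py
```

```text
[ 0.5916  0.0411 -0.0952  0.1298 -0.0398  0.5982  0.5917]
[[-4.1, -1.4], [-2.7, -1.4], [3.4, 2.5], [0.4, -1.2], [5.7, 3.1], [-2.4, 0.7], [7.6, -1.3], [2.6, -3.2], [-0.9, -0.5], [-0.5, 2.4], [3.2, 1.4], [-1.3, 1.3], [-1.0, 4.7], [-1.2, 2.3], [-0.5, 1.5], [-0.4, -1.4], [0.1, -1.5], [0.2, 3.6], [-2.0, -2.3], [-1.0, 0.5]]
```

```bash
cat >> h.py <<'E'
P=[.5959,.0857,-.0952]; YG,YF=.085,-.085
def grasp(y,th,back=0,depth=.017,p=None,tilt=None):
    p=p or P; R=toolrot(p[2],th if tilt is None else tilt); return pt(p,y,th,.145,.041)+R[:,2]*(depth-back),R
E
python3 - <<'E'
from h import *
print(grasp(YG,.598),grasp(YG,.598,.09)[0],grasp(YF,0)[0])
st=read_state();R0=Ro.from_quat(st["ee_rot"]).as_matrix();p0=st["tool_pos"]
print("up");plan(p0+[0.02,.03,.12],R0)
print("A");a=np.array([.47,.16,.40]);plan(a,toolrot(P[2],0),P0=p0+[0.02,.03,.12],R0=R0)
E
```

```text
(array([0.61027654, 0.16971384, 0.21146877]), array([[ 0.82272094, -0.09505626,  0.5604414 ],
       [-0.07856051, -0.9954719 , -0.05351579],
       [ 0.56299067,  0.        , -0.82646325]])) [0.55983681 0.17453026 0.28585046] [ 0.63261645 -0.00319264  0.134     ]
up
[[-0.043, -0.067, -0.267], [0.0, 0.0, 0.0]]
[[-0.043, -0.067, -0.267], [0.0, 0.0, 0.0]]
[[-0.043, -0.067, -0.267], [0.0, 0.0, 0.0]]
A
[[-0.259, -0.258, -0.023], [0.0, -0.0, -0.0283]]
[[-0.235, -0.28, -0.023], [0.0, -0.0, -0.0283]]
[[-0.209, -0.3, -0.023], [0.0, -0.0, -0.0283]]
[[-0.181, -0.317, -0.023], [0.0, -0.0, -0.0283]]
[[-0.153, -0.332, -0.023], [0.0, -0.0, -0.0283]]
[[-0.122, -0.344, -0.023], [0.0, -0.0, -0.0283]]
[[-0.091, -0.354, -0.023], [0.0, -0.0, -0.0283]]
[[-0.06, -0.36, -0.023], [0.0, -0.0, -0.0283]]
[[-0.027, -0.364, -0.023], [0.0, -0.0, -0.0283]]
[[0.005, -0.365, -0.023], [0.0, -0.0, -0.0283]]
[[0.037, -0.363, -0.023], [0.0, -0.0, -0.0283]]
[[0.07, -0.359, -0.023], [0.0, -0.0, -0.0283]]
```

Request:
move_arm(
  commands=[
    [[-0.043,-0.067,-0.267],[0,0,0],0],
    [[-0.043,-0.067,-0.267],[0,0,0],0],
    [[-0.043,-0.067,-0.267],[0,0,0],0],
    [[-0.26,-0.26,-0.023],[0,0,-0.028],0],
    [[-0.235,-0.28,-0.023],[0,0,-0.028],0],
  ],
)

```text
time: 2.38
tool_pos: [0.2694, -0.3483, 0.3688]
ee_rot: [0.881, -0.473, -0.001, -0.001]
wrist_force: [0.9, 0.5, -0.3]
finger_gap: 0.0887
```

Request:
move_arm(
  commands=[
    [[-0.21,-0.3,-0.023],[0,0,-0.028],0],
    [[-0.18,-0.317,-0.023],[0,0,-0.028],0],
    [[-0.153,-0.332,-0.023],[0,0,-0.028],0],
    [[-0.122,-0.344,-0.023],[0,0,-0.028],0],
    [[-0.091,-0.354,-0.023],[0,0,-0.028],0],
  ],
)

```text
time: 3.0
tool_pos: [0.3709, -0.0846, 0.388]
ee_rot: [0.965, -0.264, 0.001, -0.001]
wrist_force: [0.0, -0.3, -0.1]
finger_gap: 0.0881
```

Run:
```python
from h import *
st=read_state();print(st["time"],st["tool_pos"],st["wrist_force"])
plan([.47,.16,.40],toolrot(P[2],0))
f,C,st=shot("wrist","w1"); overlay(f,C,P,.598,0,.592,"ow1",None,1)
```

```text
3.0 [ 0.37091298 -0.0846303   0.38799897] [ 0.02971739 -0.32183153 -0.14737784]
[[-0.052, -0.348, -0.015], [-0.0001, -0.0002, -0.0279]]
[[-0.021, -0.351, -0.016], [-0.0001, -0.0002, -0.0279]]
[[0.009, -0.352, -0.016], [-0.0001, -0.0002, -0.0279]]
[[0.04, -0.35, -0.016], [-0.0001, -0.0002, -0.0279]]
[[0.071, -0.345, -0.016], [-0.0001, -0.0002, -0.0279]]
```

View pics/ow1.png

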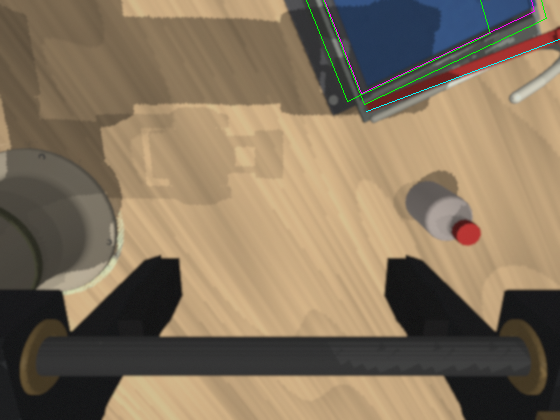

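Request:
move_arm(
  commands=[
    [[-0.052,-0.348,-0.016],[0,0,-0.028],0],
    [[-0.021,-0.351,-0.016],[0,0,-0.028],0],
    [[0.009,-0.352,-0.016],[0,0,-0.028],0],
    [[0.04,-0.35,-0.016],[0,0,-0.028],0],
    [[0.071,-0.345,-0.016],[0,0,-0.028],0],
  ],
)

```text
time: 3.68
tool_pos: [0.4693, 0.1738, 0.4028]
ee_rot: [0.999, -0.036, 0.004, -0.001]
wrist_force: [1.0, -0.4, 1.1]
finger_gap: 0.0882
```

Run:
```python
from h import *
plan(*grasp(YG,.598,.09))
f,C,st=shot("wrist","w2"); overlay(f,C,P,.598,0,.592,"ow2",None,1);print(st["tool_pos"],st["qpos"])
```

```text
[[0.149, -0.012, 0.196], [-0.0007, 0.047, 0.0017]]
[[0.118, -0.013, 0.216], [-0.0007, 0.047, 0.0017]]
[[0.085, -0.014, 0.231], [-0.0007, 0.047, 0.0017]]
[[0.05, -0.015, 0.241], [-0.0007, 0.047, 0.0017]]
[0.46934636 0.17377107 0.40278916] [1.19903045e-01 1.97120568e-01 1.22839818e+00 3.34473144e-04
 1.70862335e+00 1.92572088e-01]
```

View pics/ow2.png

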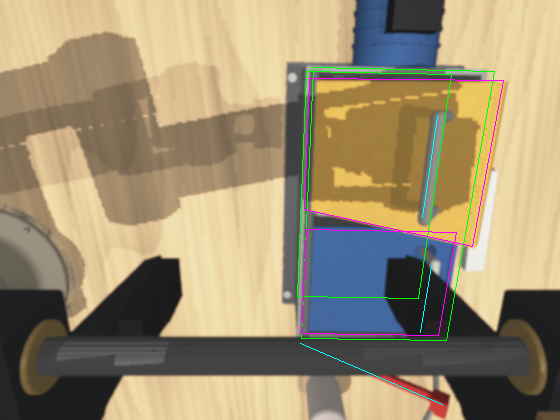

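Request:
move_arm(
  commands=[
    [[0.149,-0.012,0.196],[0,0.047,0.0017],0],
    [[0.118,-0.013,0.216],[0,0.047,0.0017],0],
    [[0.085,-0.014,0.231],[0,0.047,0.0017],0],
    [[0.05,-0.015,0.241],[0,0.047,0.0017],0],
    [[0,0,0],[0,0,0],0],
  ],
)

```text
time: 4.35
tool_pos: [0.5635, 0.1825, 0.282]
ee_rot: [0.953, -0.04, 0.301, 0.007]
wrist_force: [0.2, 0.5, 0.8]
finger_gap: 0.0882
```

Run:
```python
from h import *
plan(*grasp(YG,.598,0))
f,C,st=shot("wrist","w3"); overlay(f,C,P,.598,0,.592,"ow3",None,1);print(st["tool_pos"],st["qpos"])
f,C,st=shot("side","s3"); overlay(f,C,P,.598,0,.592,"os3",(180,30,400,230),3)
```

```text
[[-0.005, 0.032, 0.284], [-0.0027, -0.0023, 0.0009]]
[[-0.003, 0.03, 0.284], [-0.0027, -0.0023, 0.0009]]
[0.56347781 0.18247759 0.28202   ] [ 0.17317074  0.17695675  1.67697117 -0.21230209  0.69988073  0.37863578]
```

View pics/ow3.png

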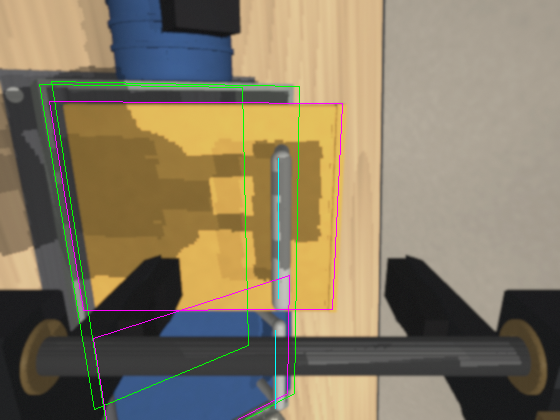

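View pics/os3.png

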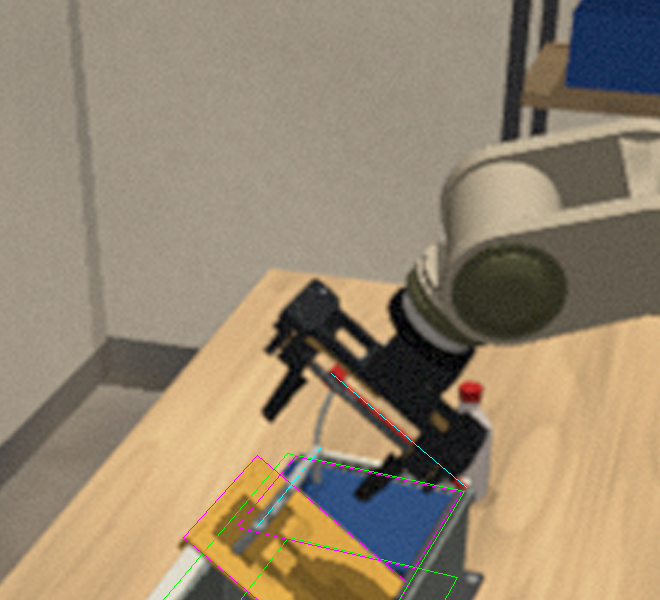

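Request:
move_arm(
  commands=[
    [[0,0.03,0.28],[-0.003,-0.002,0],0],
    [[0,0.03,0.28],[-0.003,-0.002,0],0],
    [[0,0,0],[0,0,0],0],
  ],
)

```text
time: 4.82
tool_pos: [0.6158, 0.1693, 0.2237]
ee_rot: [0.953, -0.045, 0.299, 0.015]
wrist_force: [-0.5, -0.2, 0.7]
finger_gap: 0.0879
```

Run:
```python
from h import *
plan(*grasp(YG,.598,0))
f,C,st=shot("wrist","w4"); print(st["tool_pos"],st["wrist_force"])
```

```text
[[-0.077, 0.0, 0.046], [0.0004, -0.0031, 0.0005]]
[0.61583849 0.16928579 0.2237292 ] [-0.50643441 -0.174328    0.67470456]
```

View pics/w4.png

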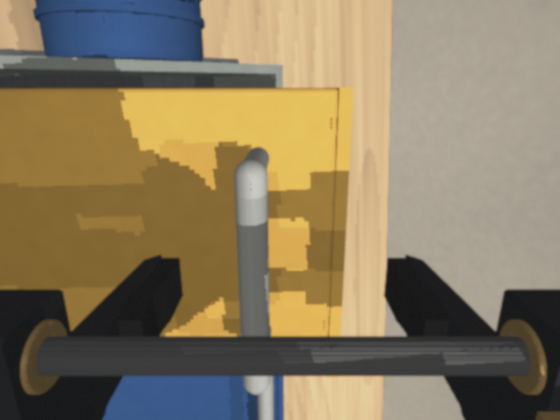

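Request:
move_arm(
  commands=[
    [[-0.077,0,0.046],[0,-0.003,0],0],
    [[0,0,0],[0,0,0],0.3],
  ],
)

```text
time: 5.12
tool_pos: [0.6099, 0.1708, 0.2167]
ee_rot: [0.954, -0.045, 0.298, 0.014]
wrist_force: [-0.4, 0.8, 0.0]
finger_gap: 0.0801
```

Run:
```python
from h import *
plan(*grasp(YG,.598,0))
f,C,st=shot("wrist","w5"); print(st["tool_pos"],st["wrist_force"],st["finger_gap"])
```

```text
[[-0.017, 0.007, 0.03], [-0.0003, -0.0022, 0.0004]]
[0.60992245 0.17078983 0.21670964] [-0.40251625  0.82567738  0.02644986] 0.08013124136078895
```

View pics/w5.png

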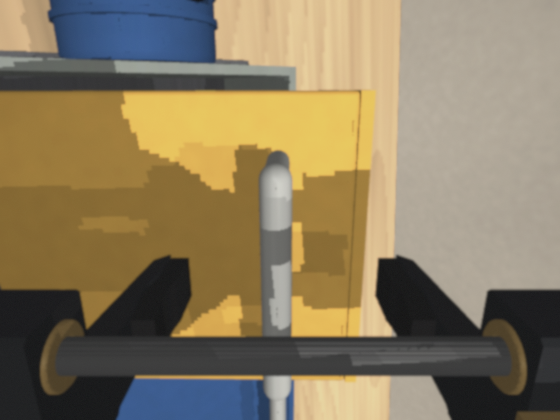

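Request:
move_arm(
  commands=[
    [[-0.013,0,0.025],[0,-0.002,0],0.6],
    [[0,0,0],[0,0,0],1],
    [[0,0,0],[0,0,0],1],
    [[0,0,0],[0,0,0],1],
    [[0,0,0],[0,0,0],1],
  ],
)

```text
time: 5.8
tool_pos: [0.611, 0.1711, 0.2146]
ee_rot: [0.954, -0.045, 0.296, 0.013]
wrist_force: [-0.3, 0.0, -0.1]
finger_gap: 0.0261
```

Request:
move_arm(
  commands=[
    [[0,0,0],[0,0,0],1],
    [[0,0,0],[0,0,0],1],
    [[0,0,0],[0,0,0],1],
  ],
)

```text
time: 6.18
tool_pos: [0.6096, 0.1712, 0.2127]
ee_rot: [0.955, -0.045, 0.294, 0.014]
wrist_force: [-0.4, -0.5, 1.0]
finger_gap: 0.0102
```

```bash
cat >> h.py <<'E'
def arc(th0,th1,n,hinge,R0,pos0):
    """rows turning tool rigidly about hinge line from th0 to th1"""
    ax=frame(P[2])@[0,-1,0]; d=(th1-th0)/n
    p=np.array(pos0);R=R0.copy()
    for i in range(n):
        Q=Ro.from_rotvec(ax*d).as_matrix(); p2=hinge+Q@(p-hinge); R2=Q@R
        print([np.round(R.T@(p2-p)/.15,3).tolist(),np.round(Ro.from_matrix(R.T@R2).as_rotvec()/np.pi,4).tolist()])
        p,R=p2,R2
    print("end",p)
E
python3 - <<'E'
from h import *
st=read_state(); R=Ro.from_quat(st["ee_rot"]).as_matrix(); h=pt(P,YG,0,0)
g=st["tool_pos"]-.019*R[:,2]; v=frame(P[2]).T@(g-h); print(st["finger_gap"],st["wrist_force"],st["ft_torque"],v,np.hypot(v[0],v[2]),np.arctan2(v[2],v[0])-np.arctan2(.041,.145), "tilt",np.arctan2(R[2,0],np.hypot(R[0,0],R[1,0])))
arc(.598,0,8,h,R,st["tool_pos"])
E
```

```text
0.010199837834538301 [-0.44918365 -0.49613978  1.01505761] [-0.06993092  0.09844806 -0.05678383] [0.09481729 0.00140094 0.11837679] 0.15166866212477736 0.619893975913049 tilt 0.5966249624589207
[[0.01, 0.0, 0.073], [0.0, -0.0238, 0.0]]
[[0.01, 0.0, 0.073], [0.0, -0.0238, 0.0]]
[[0.01, 0.0, 0.073], [0.0, -0.0238, 0.0]]
[[0.01, 0.0, 0.073], [0.0, -0.0238, 0.0]]
[[0.01, 0.0, 0.073], [0.0, -0.0238, 0.0]]
[[0.01, 0.0, 0.073], [0.0, -0.0238, 0.0]]
[[0.01, 0.0, 0.073], [0.0, -0.0238, 0.0]]
[[0.01, 0.0, 0.073], [0.0, -0.0238, 0.0]]
end [0.64889289 0.16745199 0.13545285]
```

Request:
move_arm(
  commands=[
    [[0.005,0,0.039],[0,-0.0127,0],1],
    [[0.005,0,0.039],[0,-0.0127,0],1],
    [[0.005,0,0.039],[0,-0.0127,0],1],
    [[0.005,0,0.039],[0,-0.0127,0],1],
    [[0.005,0,0.039],[0,-0.0127,0],1],
  ],
)

```text
time: 6.8
tool_pos: [0.6278, 0.1695, 0.1898]
ee_rot: [0.98, -0.045, 0.195, 0.009]
wrist_force: [-2.8, -0.3, -0.6]
finger_gap: 0.0103
```

```bash
cat > chk.py <<'E'
from h import *
import sys
Y=YG if sys.argv[1]=="g" else YF
st=read_state(); R=Ro.from_quat(st["ee_rot"]).as_matrix(); h=pt(P,Y,0,0)
g=st["tool_pos"]-.019*R[:,2]; v=frame(P[2]).T@(g-h); th=np.arctan2(v[2],v[0])-np.arctan2(.041,.145)
print(st["time"],st["finger_gap"],st["wrist_force"].round(1),st["ft_torque"].round(2),v.round(4),"r",np.hypot(v[0],v[2]).round(4),"th",th.round(3), "tilt",np.arctan2(R[2,0],np.hypot(R[0,0],R[1,0])).round(3))
E
python3 chk.py g
```

```text
6.8 0.010286213495234632 [-2.8 -0.3 -0.6] [-0.01  0.44 -0.04] [0.1165 0.0015 0.0974] r 0.1518 th 0.421 tilt 0.393
```

Request:
move_arm(
  commands=[
    [[0.005,0,0.039],[0,-0.0127,0],1],
    [[0.005,0,0.039],[0,-0.0127,0],1],
    [[0.005,0,0.039],[0,-0.0127,0],1],
    [[0.005,0,0.039],[0,-0.0127,0],1],
    [[0.005,0,0.039],[0,-0.0127,0],1],
  ],
)

```text
time: 7.42
tool_pos: [0.6413, 0.1683, 0.1633]
ee_rot: [0.994, -0.046, 0.094, 0.004]
wrist_force: [-1.8, -0.2, 0.0]
finger_gap: 0.0102
```

Request:
move_arm(
  commands=[
    [[0.005,0,0.03],[0,-0.0105,0],1],
    [[0.005,0,0.03],[0,-0.0105,0],1],
    [[0.005,0,0.03],[0,-0.0105,0],1],
  ],
)

```text
time: 7.8
tool_pos: [0.6458, 0.1679, 0.1497]
ee_rot: [0.998, -0.046, 0.043, 0.002]
wrist_force: [-2.6, -0.5, -0.6]
finger_gap: 0.0105
```

```bash
python3 chk.py g
```

```text
7.8 0.0105132795529904 [-2.6 -0.5 -0.6] [ 0.07  0.31 -0.01] [0.1402 0.0016 0.0586] r 0.152 th 0.12 tilt 0.086
```

Request:
move_arm(
  commands=[
    [[0.004,0,0.027],[0,-0.009,0],1],
    [[0.004,0,0.027],[0,-0.009,0],1],
    [[0.004,0,0.025],[0,-0.007,0],1],
  ],
)

```text
time: 8.18
tool_pos: [0.6487, 0.1677, 0.1376]
ee_rot: [0.999, -0.046, 0.002, 0.0]
wrist_force: [-2.0, -0.2, -0.1]
finger_gap: 0.0104
```

```bash
python3 chk.py g
```

```text
8.175 0.010361485393011727 [-2.  -0.2 -0.1] [0.   0.28 0.  ] [0.1447 0.0016 0.0466] r 0.152 th 0.036 tilt 0.004
```

Continue straight down in small steps until a contact force appears.

Request:
move_arm(
  commands=[
    [[0,0,0.02],[0,0,0],1],
    [[0,0,0.02],[0,0,0],1],
  ],
)

```text
time: 8.43
tool_pos: [0.6501, 0.1675, 0.1331]
ee_rot: [0.999, -0.046, 0.004, -0.0]
wrist_force: [-9.5, -0.4, 18.0]
finger_gap: 0.0103
```

```bash
python3 chk.py g
```

```text
8.425 0.010306923773152737 [-9.5 -0.4 18. ] [-0.2   1.29  0.02] [0.146  0.0016 0.0421] r 0.1519 th 0.005 tilt 0.009
```

Request:
move_arm(
  commands=[
    [[0,0,0.006],[0,0,0],1],
    [[0,0,0],[0,0,0],1],
    [[0,0,0],[0,0,0],0.5],
    [[0,0,0],[0,0,0],0.3],
    [[0,0,0],[0,0,0],0.3],
  ],
)

```text
time: 9.05
tool_pos: [0.6502, 0.1674, 0.1332]
ee_rot: [0.999, -0.046, 0.005, 0.0]
wrist_force: [-0.2, 1.0, -0.7]
finger_gap: 0.0383
```

```bash
python3 chk.py g;  python3 - <<'E'
from h import *
f,C,st=shot("wrist","w6"); overlay(f,C,P,0,0,.592,"ow6",None,1)
E
```

```text
9.05 0.03828800764340743 [-0.2  1.  -0.7] [-0.05 -0.06 -0.03] [0.1461 0.0015 0.0422] r 0.152 th 0.006 tilt 0.011
```

View pics/ow6.png

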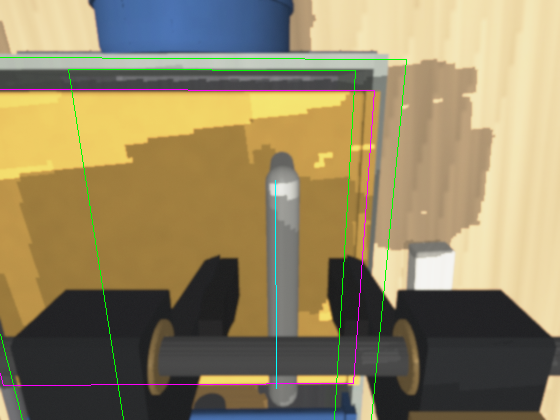

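Request:
move_arm(
  commands=[
    [[0,0,-0.3],[0,0,0],0.3],
    [[0,0,-0.37],[0,0,0],0],
    [[0,0,-0.37],[0,0,0],0],
    [[0,0,0],[0,0,0],0],
  ],
)

```text
time: 9.6
tool_pos: [0.6483, 0.1673, 0.2933]
ee_rot: [0.999, -0.046, 0.005, 0.0]
wrist_force: [-0.6, 0.4, -0.6]
finger_gap: 0.0823
```

```bash
sed -i 's/^P=.*; YG/P=[.5974,.0855,-.0945]; YG/' h.py
python3 - <<'E'
from h import *
f,C,st=shot("wrist","w7"); overlay(f,C,P,0,0,.592,"ow7",None,1);print(st["tool_pos"],st["wrist_force"])
f,C,st=shot("side","s7"); overlay(f,C,P,0,0,.592,"os7",(210,130,350,320),4)
a,R=grasp(YF+.01,0,.08)
plan(a,R)
plan(*grasp(YF+.01,0,0),P0=a,R0=R)
E
```

```text
[0.64826151 0.16734369 0.29328039] [-0.5767842   0.35951163 -0.62031347]
[[0.005, 0.268, 0.124], [0.0001, -0.0001, 0.0001]]
[[0.005, 0.268, 0.124], [0.0001, -0.0001, 0.0001]]
[[0.005, 0.268, 0.124], [0.0001, -0.0001, 0.0001]]
[[0.005, 0.268, 0.123], [0.0001, -0.0001, 0.0001]]
[[0.0, 0.0, 0.267], [0.0, 0.0, 0.0]]
[[0.0, 0.0, 0.267], [0.0, 0.0, 0.0]]
```

View pics/ow7.png

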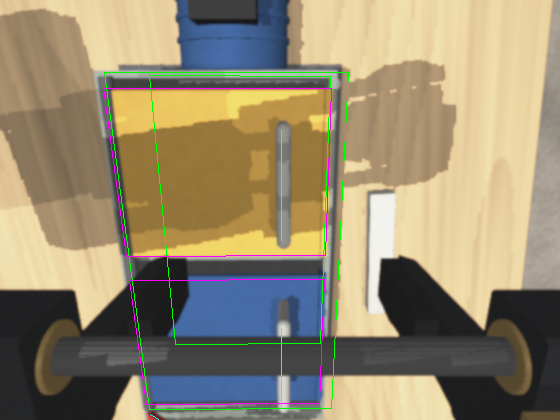

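View pics/os7.png

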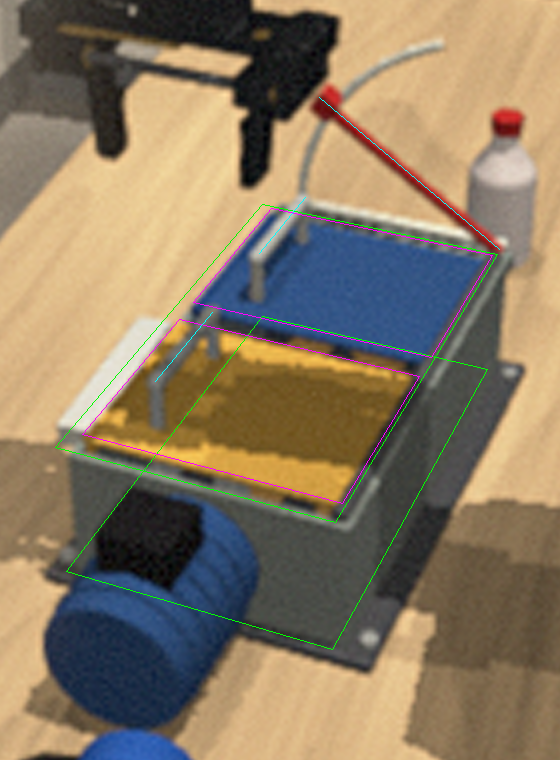

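Request:
move_arm(
  commands=[
    [[0.005,0.268,0.1],[0,0,0],0],
    [[0.005,0.268,0.1],[0,0,0],0],
    [[0.005,0.268,0.1],[0,0,0],0],
    [[0.005,0.268,0.1],[0,0,0],0],
    [[0,0,0],[0,0,0],0],
  ],
)

```text
time: 10.32
tool_pos: [0.6317, 0.0029, 0.2159]
ee_rot: [0.999, -0.046, -0.008, 0.0]
wrist_force: [-0.2, 0.4, 0.3]
finger_gap: 0.0882
```

Run:
```python
from h import *
plan(*grasp(YF+.01,0,0))
f,C,st=shot("wrist","w8"); overlay(f,C,P,0,0,.592,"ow8",None,1);print(st["tool_pos"],st["wrist_force"])
```

```text
[[0.014, -0.014, 0.273], [0.0002, 0.0024, 0.0005]]
[[0.012, -0.014, 0.273], [0.0002, 0.0024, 0.0005]]
[0.6317115  0.00285385 0.21588443] [-0.24460209  0.40641201  0.25494376]
```

View pics/ow8.png

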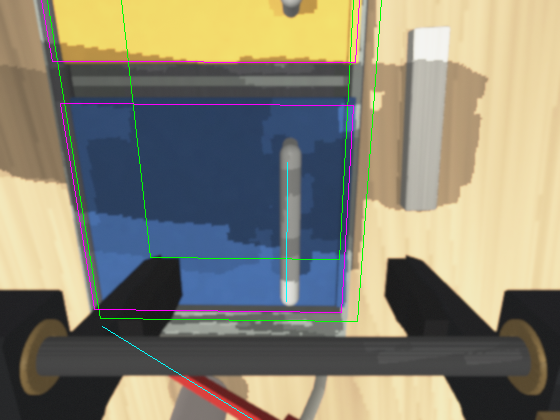

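Request:
move_arm(
  commands=[
    [[0.014,-0.01,0.27],[0,0.0024,0],0],
    [[0.012,-0.01,0.27],[0,0.0024,0],0.2],
    [[0,0,0],[0,0,0],0.3],
  ],
)

```text
time: 10.75
tool_pos: [0.6355, 0.0107, 0.1334]
ee_rot: [0.999, -0.043, 0.001, -0.0]
wrist_force: [-0.4, 0.4, -0.1]
finger_gap: 0.07
```

```bash
python3 chk.py f
python3 - <<'E'
from h import *
plan(*grasp(YF+.01,0,0))
f,C,st=shot("wrist","w9");
E
```

```text
10.75 0.06996021680049122 [-0.4  0.4 -0.1] [-0.03 -0.13  0.03] [0.145  0.0141 0.0424] r 0.1511 th 0.009 tilt 0.001
[[-0.0, 0.028, -0.004], [-0.0001, -0.0004, 0.0024]]
```

View pics/w9.png

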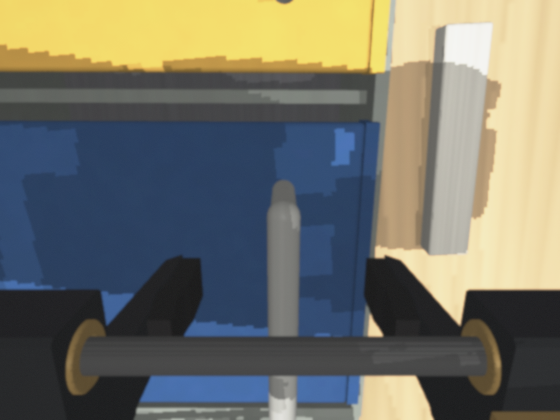

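Request:
move_arm(
  commands=[
    [[0,0.02,0],[0,0,0.002],0.7],
    [[0,0,0],[0,0,0],1],
    [[0,0,0],[0,0,0],1],
    [[0,0,0],[0,0,0],1],
    [[0,0,0],[0,0,0],1],
  ],
)

```text
time: 11.42
tool_pos: [0.6378, 0.0078, 0.1408]
ee_rot: [0.999, -0.046, 0.006, 0.0]
wrist_force: [-16.7, 0.5, 1.9]
finger_gap: 0.0165
```

Request:
move_arm(
  commands=[
    [[0,0,0],[0,0,0],1],
    [[0,0,0],[0,0,0],1],
  ],
)

```text
time: 11.68
tool_pos: [0.6352, 0.0081, 0.1407]
ee_rot: [0.999, -0.046, 0.002, 0.0]
wrist_force: [5.1, 0.1, -0.7]
finger_gap: 0.0112
```

```bash
python3 chk.py f
python3 - <<'E'
from h import *
st=read_state(); R=Ro.from_quat(st["ee_rot"]).as_matrix()
arc(0,.59,15,pt(P,YF,0,0),R,st["tool_pos"])
E
```

```text
11.675 0.011154662613311479 [ 5.1  0.1 -0.7] [ 0.01 -0.83  0.02] [0.1449 0.0115 0.0497] r 0.1532 th 0.055 tilt 0.004
[[-0.009, 0.0, -0.038], [-0.0, 0.0125, 0.0]]
[[-0.009, 0.0, -0.038], [-0.0, 0.0125, 0.0]]
[[-0.009, 0.0, -0.038], [-0.0, 0.0125, 0.0]]
[[-0.009, 0.0, -0.038], [-0.0, 0.0125, 0.0]]
[[-0.009, 0.0, -0.038], [-0.0, 0.0125, 0.0]]
[[-0.009, 0.0, -0.038], [-0.0, 0.0125, 0.0]]
[[-0.009, 0.0, -0.038], [-0.0, 0.0125, 0.0]]
[[-0.009, 0.0, -0.038], [-0.0, 0.0125, 0.0]]
[[-0.009, 0.0, -0.038], [-0.0, 0.0125, 0.0]]
[[-0.009, 0.0, -0.038], [-0.0, 0.0125, 0.0]]
[[-0.009, 0.0, -0.038], [-0.0, 0.0125, 0.0]]
[[-0.009, 0.0, -0.038], [-0.0, 0.0125, 0.0]]
[[-0.009, 0.0, -0.038], [-0.0, 0.0125, 0.0]]
[[-0.009, 0.0, -0.038], [-0.0, 0.0125, 0.0]]
[[-0.009, 0.0, -0.038], [-0.0, 0.0125, 0.0]]
end [0.59379177 0.01199241 0.21618763]
```

Run:
```python
from h import *
f,C,st=shot("wrist","w10"); overlay(f,C,P,0,0,.592,"ow10",None,1)
f,C,st=shot("side","s10"); overlay(f,C,P,0,0,.592,"os10",(210,130,350,320),4)
```

View pics/ow10.png

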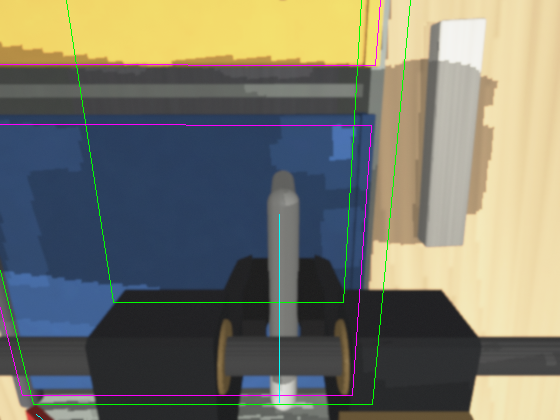

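View pics/os10.png

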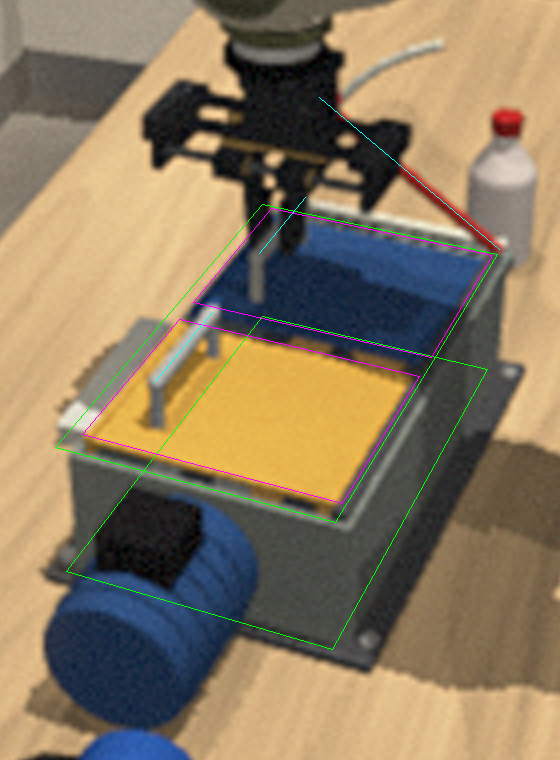

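Request:
move_arm(
  commands=[
    [[0,0,0],[0,0,0],0.75],
    [[0,0,0],[0,0,0],0.75],
    [[0,0,0.05],[0,0,0],0.75],
    [[0,0,0],[0,0,0],0.75],
  ],
)

```text
time: 12.28
tool_pos: [0.6355, 0.008, 0.1323]
ee_rot: [0.999, -0.046, 0.002, 0.0]
wrist_force: [-0.2, -0.3, 0.1]
finger_gap: 0.022
```

```bash
python3 chk.py f
```

```text
12.275 0.021969046967497328 [-0.2 -0.3  0.1] [-0.03 -0.02 -0.05] [0.1452 0.0115 0.0413] r 0.151 th 0.001 tilt 0.004
```

Request:
move_arm(
  commands=[
    [[0,0,0],[0,0,0],1],
    [[0,0,0],[0,0,0],1],
    [[0,0,0],[0,0,0],1],
  ],
)

```text
time: 12.65
tool_pos: [0.6353, 0.008, 0.1322]
ee_rot: [0.999, -0.046, 0.002, 0.0]
wrist_force: [-0.5, -0.3, -0.2]
finger_gap: 0.0103
```

```bash
python3 chk.py f
```

```text
12.65 0.010291699880782015 [-0.5 -0.3 -0.2] [-0.07 -0.06  0.03] [0.145  0.0115 0.0412] r 0.1507 th 0.001 tilt 0.003
```

Firm and deep grip now; the geometry reads r 0.1507, angle 0.001. Lifting along the arc.

Request:
move_arm(
  commands=[
    [[-0.009,0,-0.038],[0,0.0125,0],1],
    [[-0.009,0,-0.038],[0,0.0125,0],1],
    [[-0.009,0,-0.038],[0,0.0125,0],1],
    [[-0.009,0,-0.038],[0,0.0125,0],1],
    [[-0.009,0,-0.038],[0,0.0125,0],1],
  ],
)

```text
time: 13.28
tool_pos: [0.6282, 0.0087, 0.1606]
ee_rot: [0.993, -0.046, 0.105, 0.005]
wrist_force: [2.2, 0.4, -2.0]
finger_gap: 0.0101
```

```bash
python3 chk.py f
```

```text
13.275 0.01008426222469554 [ 2.2  0.4 -2. ] [-0.02 -0.17  0.06] [0.1339 0.0114 0.0692] r 0.1507 th 0.201 tilt 0.211
```

Request:
move_arm(
  commands=[
    [[-0.009,0,-0.038],[0,0.0125,0],1],
    [[-0.009,0,-0.038],[0,0.0125,0],1],
    [[-0.009,0,-0.038],[0,0.0125,0],1],
    [[-0.009,0,-0.038],[0,0.0125,0],1],
    [[-0.009,0,-0.038],[0,0.0125,0],1],
  ],
)

```text
time: 13.9
tool_pos: [0.6149, 0.0099, 0.188]
ee_rot: [0.977, -0.046, 0.208, 0.01]
wrist_force: [1.8, 0.4, -2.0]
finger_gap: 0.0105
```

Request:
move_arm(
  commands=[
    [[-0.009,0,-0.038],[0,0.0125,0],1],
    [[-0.009,0,-0.038],[0,0.0125,0],1],
    [[-0.009,0,-0.038],[0,0.0125,0],1],
    [[0,0,0],[0,0,0],1],
  ],
)

```text
time: 14.4
tool_pos: [0.604, 0.0109, 0.2032]
ee_rot: [0.962, -0.045, 0.269, 0.013]
wrist_force: [0.2, 0.0, -1.5]
finger_gap: 0.0104
```

```bash
python3 chk.py f
python3 - <<'E'
from h import *
f,C,st=shot("wrist","w11"); overlay(f,C,P,0,.55,.592,"ow11",None,1)
f,C,st=shot("side","s11"); overlay(f,C,P,0,.55,.592,"os11",(210,90,350,280),4)
f,C,st=shot("top","t11"); overlay(f,C,P,0,.55,.592,"ot11",(180,150,380,290),4)
E
```

```text
14.4 0.010378327281898535 [ 0.2  0.  -1.5] [0.05 0.3  0.05] [0.1037 0.0113 0.1094] r 0.1508 th 0.537 tilt 0.546
```

View pics/w11.png

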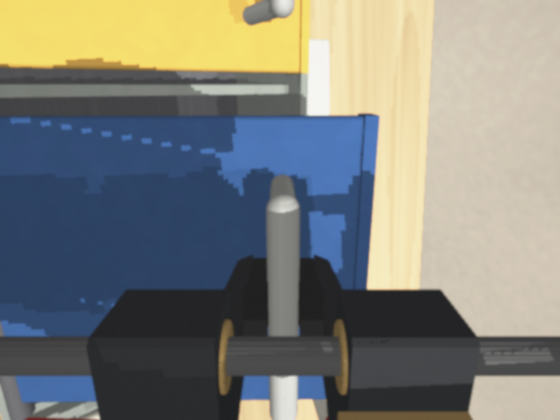

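View pics/os11.png

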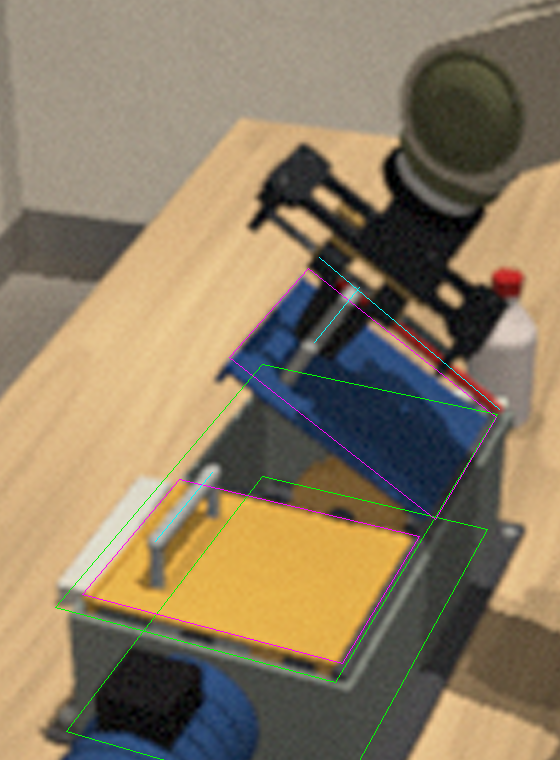

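View pics/ot11.png

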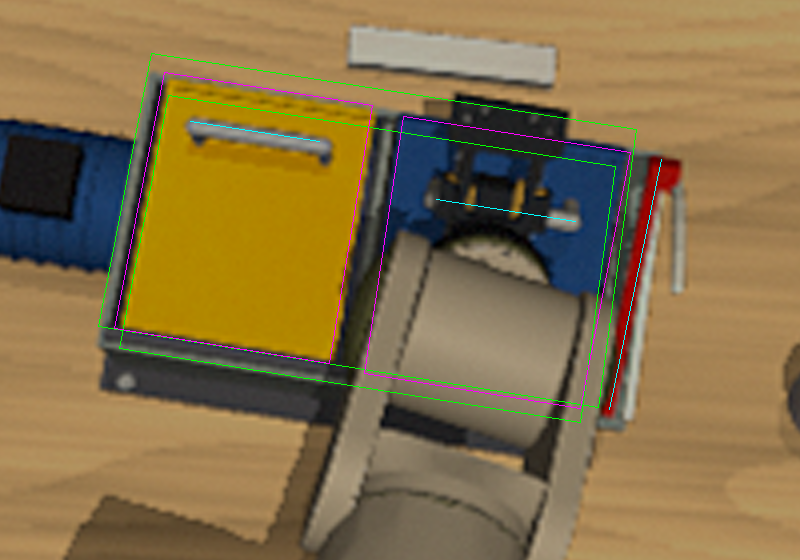

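Run:
```python
from h import *
from scipy.optimize import least_squares
C=cam(grab_frame("side")); T=cam(grab_frame("top"))
def cl(name,roi,axis):
    im=cv2.imread(f"pics/{name}.png").astype(float); x0,y0,x1,y1=roi
    w=np.clip(im[...,2]-np.maximum(im[...,1],im[...,0])-45,0,None)
    pts=[]
    if axis=="col":
        for u in range(x0,x1):
            c=w[y0:y1,u]; 
            if c.sum()>20: pts.append((u,(c*np.arange(y0,y1)).sum()/c.sum()))
    else:
        for v in range(y0,y1):
            c=w[v,x0:x1]
            if c.sum()>20: pts.append(((c*np.arange(x0,x1)).sum()/c.sum(),v))
    return np.array(pts)
def fitm(C,pts,yoff,free=True):
    vx,vy,cx,cy=cv2.fitLine(pts.astype(np.float32),cv2.DIST_HUBER,0,.01,.01).ravel(); n=np.array([-vy,vx])
    d=(pts-[cx,cy])@n
    def r(v): return [ (proj(pt(P,yoff,v[0],rr,v[1]),C)[0]-[cx,cy])@n for rr in (.03,.15)]
    s=least_squares(r,[.59,0]); 
    s2=least_squares(lambda v:r([v[0],0.]),[.59])
    return len(pts),d.std().round(2),"m,h",s.x.round(4),"h=0:",s2.x.round(4),np.round(s2.fun,2)
for nm in("side0","side1","s2","s7"):
    p=cl(nm,(297,148,330,192),"col"); print(nm,fitm(C,p,YF-.095))
for nm in("top0","top1","t2"):
    p=cl(nm,(325,200,352,250),"row"); print(nm,fitm(T,p,YF-.095))
    for y in(-.178,-.186): print("   y",y,fitm(T,p,y))
```

```text
side0 (33, np.float64(0.07), 'm,h', array([0.5799, 0.0024]), 'h=0:', array([0.5987]), array([ 0.5, -0.1]))
side1 (33, np.float64(0.06), 'm,h', array([0.58  , 0.0025]), 'h=0:', array([0.5989]), array([ 0.5, -0.1]))
s2 (33, np.float64(0.06), 'm,h', array([0.58  , 0.0024]), 'h=0:', array([0.5981]), array([ 0.49, -0.1 ]))
s7 (33, np.float64(0.06), 'm,h', array([0.5796, 0.0025]), 'h=0:', array([0.5986]), array([ 0.51, -0.1 ]))
top0 (50, np.float64(0.07), 'm,h', array([ 0.5519, -0.0021]), 'h=0:', array([0.5359]), array([ 0.07, -0.01]))
   y -0.178 (50, np.float64(0.07), 'm,h', array([0.5519, 0.0145]), 'h=0:', array([0.6621]), array([-0.5 ,  0.09]))
   y -0.186 (50, np.float64(0.07), 'm,h', array([ 0.5519, -0.0518]), 'h=0:', array([0.1389]), array([ 1.75, -0.37]))
top1 (50, np.float64(0.07), 'm,h', array([ 0.5548, -0.0024]), 'h=0:', array([0.5364]), array([ 0.08, -0.02]))
   y -0.178 (50, np.float64(0.07), 'm,h', array([0.5548, 0.0141]), 'h=0:', array([0.6625]), array([-0.49,  0.09]))
   y -0.186 (50, np.float64(0.07), 'm,h', array([ 0.5548, -0.0521]), 'h=0:', array([0.1396]), array([ 1.76, -0.37]))
t2 (50, np.float64(0.06), 'm,h', array([ 0.5572, -0.0025]), 'h=0:', array([0.5381]), array([ 0.09, -0.02]))
   y -0.178 (50, np.float64(0.06), 'm,h', array([0.5572, 0.014 ]), 'h=0:', array([0.6641]), array([-0.48,  0.09]))
   y -0.186 (50, np.float64(0.06), 'm,h', array([ 0.5572, -0.0521]), 'h=0:', array([0.1417]), array([ 1.76, -0.37]))
```

```bash
cat > edge.py <<'E'
from h import *
import sys
from scipy.optimize import least_squares
from scipy.ndimage import gaussian_filter
def edge(name,th,u0,u1,C,yoff,hh,pol,win=4,ax=(.1,.17)):
    """find blue boundary near predicted edge; pol by gradient of blueness"""
    im=gaussian_filter(cv2.imread(f"pics/{name}.png").astype(float),(.6,.6,0)); 
    b=im[...,0]-im[...,2]
    q=proj(np.array([pt(P,yoff,th,0,hh),pt(P,yoff,th,.186,hh)]),C)
    n=np.array([-(q[1]-q[0])[1],(q[1]-q[0])[0]]);n/=np.linalg.norm(n)
    if n[1]<0:n=-n
    pts=[];s=np.arange(-win,win+.01,.1)
    for t in np.linspace(u0,u1,40):
        c=q[0]+t*(q[1]-q[0]); xy=c+s[:,None]*n
        v=cv2.remap(b.astype(np.float32),xy[:,0].astype(np.float32),xy[:,1].astype(np.float32),cv2.INTER_LINEAR).ravel()
        g=pol*np.gradient(v); k=g.argmax(); pts.append((*xy[k],s[k],v[k]))
    return np.array(pts)
def fit(pts,C,yoff,hh,rs):
    P2=pts[:,:2]; 
    for _ in range(3):
        vx,vy,cx,cy=cv2.fitLine(P2.astype(np.float32),cv2.DIST_HUBER,0,.01,.01).ravel(); n=np.array([-vy,vx]); d=(P2-[cx,cy])@n; P2=P2[abs(d)<max(.4,2*d.std())]
    r=lambda v:[(proj(pt(P,yoff,v[0],rr,v[1]),C)[0]-[cx,cy])@n for rr in rs]
    s=least_squares(r,[.55,hh]); s2=least_squares(lambda v:r([v[0],hh]),[.55]); return len(P2),d.std().round(2),s.x.round(4),s2.x.round(4)
if __name__=="__main__":
    C=cam(grab_frame("side"))
    nm=sys.argv[1];th=float(sys.argv[2])
    for hh in(.006,0):
        e=edge(nm,th,.15,.9,C,YF+.075,hh,-1); print(hh,e[::6,2].round(1),fit(e,C,YF+.075,hh,(.03,.16)))
E
python3 edge.py s11 .537
python3 -c "
import cv2
i=cv2.imread('pics/s11.png')[150:240,260:340];cv2.imwrite('pics/z11.png',cv2.resize(i,None,fx=8,fy=8,interpolation=cv2.INTER_NEAREST)[:600,:])"
```

```text
0.006 [1.9 1.7 2.2 2.  1.5 1.2 1.6] (37, np.float64(0.27), array([ 0.5438, -0.0011]), array([0.493]))
0 [ 0.1  0.  -0.3  0.3  0.1  0.5 -0.1] (38, np.float64(0.27), array([ 5.327e-01, -1.000e-04]), array([0.5321]))
```

View pics/z11.png

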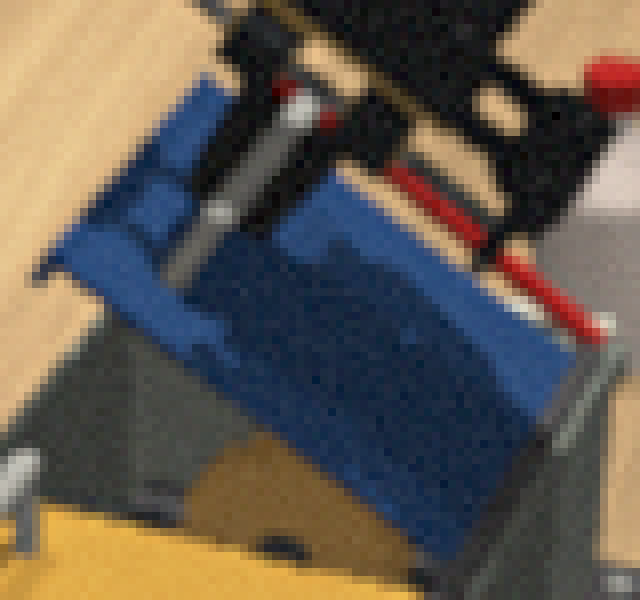

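Request:
move_arm(
  commands=[
    [[-0.009,0,-0.038],[0,0.0115,0],1],
    [[0,0,0],[0,0,0],1],
    [[0,0,0],[0,0,0],1],
  ],
)

```text
time: 15.08
tool_pos: [0.6009, 0.0111, 0.2069]
ee_rot: [0.957, -0.045, 0.286, 0.014]
wrist_force: [0.4, 0.1, -1.3]
finger_gap: 0.0104
```

```bash
python3 chk.py f
python3 - <<'E'
from h import *
from edge import edge,fit
f,C,st=shot("side","s12"); f,_,_=shot("side","s13")
for nm in("s11","s12","s13"):
  th=.537 if nm=="s11" else .58
  for yo,hh,pol,a,b in((.075,0,-1,.15,.9),(-.075,.006,1,.08,.6)):
    e=edge(nm,th,a,b,C,YF+yo,hh,pol,3); print(nm,yo,e[::5,2].round(1),fit(e,C,YF+yo,hh,(.03,.16)))
  # visible pointer
  im=cv2.imread(f"pics/{nm}.png").astype(float); w=np.clip(im[...,2]-np.maximum(im[...,1],im[...,0])-45,0,None)
  pts=[]
  for u in range(305,336):
    c=w[165:196,u]; 
    if c.sum()>60: pts.append((u,(c*np.arange(165,196)).sum()/c.sum(),c.sum()))
  pts=np.array(pts); print(pts[:,0].astype(int), fit(pts,C,YF-.095,0,(.03,.15)))
overlay(f,C,P,0,.58,.58,"os13",(255,140,345,240),8)
i=cv2.imread("pics/s7.png").astype(float);w=np.clip(i[...,2]-np.maximum(i[...,1],i[...,0]),0,None)[:,310];print(w[155:180].astype(int))
E
```

```text
15.075 0.010380594794615543 [ 0.4  0.1 -1.3] [0.04 0.15 0.05] [0.1001 0.0113 0.1128] r 0.1508 th 0.569 tilt 0.581
s11 0.075 [0.1 0.2 0.2 0.4 0.  0.6 0.5 0.1] (38, np.float64(0.27), array([ 5.327e-01, -1.000e-04]), array([0.5321]))
s11 -0.075 [-1.4  0.8  1.3  1.1  1.2  1.3  1.2  0.9] (29, np.float64(0.16), array([0.5436, 0.0009]), array([0.5067]))
[309 310 311 312 313 314 315 316 317 318 319 322 323 324 325 326 327 328
 329 330 331 332 333 334] (23, np.float64(0.12), array([0.5675, 0.0027]), array([0.5885]))
s12 0.075 [0.  0.  0.5 0.7 0.5 0.7 0.8 0.3] (35, np.float64(0.21), array([5.62e-01, 1.00e-04]), array([0.5628]))
s12 -0.075 [-1.2  1.   1.6  1.4  0.9  1.5  1.3  1.6] (35, np.float64(0.28), array([0.5607, 0.0021]), array([0.5328]))
[310 311 312 313 314 315 316 317 318 319 320 323 324 325 326 327 328 329
 330 331 332 333 334] (21, np.float64(0.09), array([0.5816, 0.0025]), array([0.6009]))
s13 0.075 [0.  0.  0.5 0.8 0.8 0.7 0.8 0.3] (37, np.float64(0.24), array([ 0.5714, -0.0007]), array([0.5667]))
s13 -0.075 [-1.2  1.   1.6  1.4  0.9  1.5  1.3  1.7] (33, np.float64(0.26), array([0.5643, 0.0018]), array([0.534]))
[310 311 312 313 314 315 316 317 318 319 320 323 324 325 326 327 328 329
 330 331 332 333 334] (22, np.float64(0.12), array([0.5807, 0.0026]), array([0.6008]))
[ 39  35  35  37  36  34  36  33  39  35  34  37  36  35  41  81 128 127
  74  42  34  35  36  37  37]
```

View pics/os13.png

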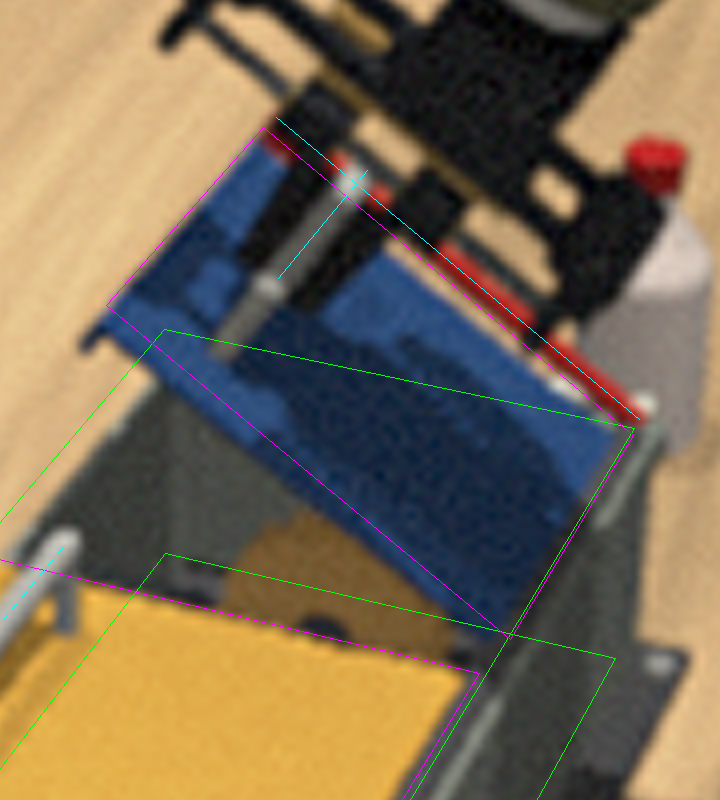

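Request:
move_arm(
  commands=[
    [[-0.005,0,-0.019],[0,0.005,0],1],
    [[0,0,0],[0,0,0],1],
    [[0,0,0],[0,0,0],1],
  ],
)

```text
time: 15.55
tool_pos: [0.5988, 0.0113, 0.209]
ee_rot: [0.955, -0.045, 0.294, 0.014]
wrist_force: [2.1, 0.3, -1.3]
finger_gap: 0.0105
```

```bash
python3 chk.py f
python3 - <<'E'
from h import *
from edge import edge,fit
f,C,st=shot("side","s14")
for nm in("s14",):
  for yo,hh,pol,a,b in((.075,0,-1,.15,.9),(-.075,.006,1,.15,.6)):
    e=edge(nm,.585,a,b,C,YF+yo,hh,pol,3); print(nm,yo,e[::5,2].round(1),fit(e,C,YF+yo,hh,(.03,.16)))
lm=lambda n,f:[(np.round(q["at"],4).tolist(),round(q["p"],2)) for q in landmark_of(n,f)[:1]]
for n in("flap_bar","mark_tip","guard_bar","flap_hinge"): print(n,lm(n,f))
f,C,st=shot("top","t14")
for n in("flap_bar","mark_tip","guard_bar","flap_hinge","ear_center","bottle_center","offcut"): print(n,lm(n,f))
overlay(f,C,P,0,.585,.585,"ot14",(280,150,400,290),5)
E
python3 chk.py f
```

```text
15.55 0.010501834287194863 [ 2.1  0.3 -1.3] [0.08 0.06 0.05] [0.0977 0.0113 0.1147] r 0.1507 th 0.59 tilt 0.598
s14 0.075 [-0.2 -0.3 -0.1  0.   0.1 -0.4 -0.1 -0.1] (39, np.float64(0.21), array([5.875e-01, 1.000e-04]), array([0.588]))
s14 -0.075 [1.2 1.  0.7 1.1 1.3 1.1 1.3 0.9] (38, np.float64(0.17), array([0.5859, 0.0018]), array([0.5561]))
flap_bar [([0.5881, 0.003, 0.224], 0.95)]
mark_tip [([0.6485, 0.1695, 0.1511], 0.71)]
guard_bar [([0.6454, 0.169, 0.1479], 0.84)]
flap_hinge [([0.4892, 0.0147, 0.1095], 0.96)]
flap_bar [([0.588, 0.0034, 0.2242], 0.87)]
mark_tip [([0.6369, -0.0917, 0.2165], 0.76)]
guard_bar [([0.6493, 0.1644, 0.1526], 0.83)]
flap_hinge [([0.5748, 0.5109, 0.0364], 0.4)]
ear_center [([0.5747, 0.5144, 0.0347], 0.56)]
bottle_center [([0.5114, -0.26, 0.0695], 0.85)]
offcut [([0.7606, 0.0409, -0.0036], 0.81)]
16.2 0.010482098939115224 [ 1.7  0.5 -0.9] [0.03 0.13 0.01] [0.0978 0.0113 0.1147] r 0.1508 th 0.59 tilt 0.598
```

View pics/ot14.png

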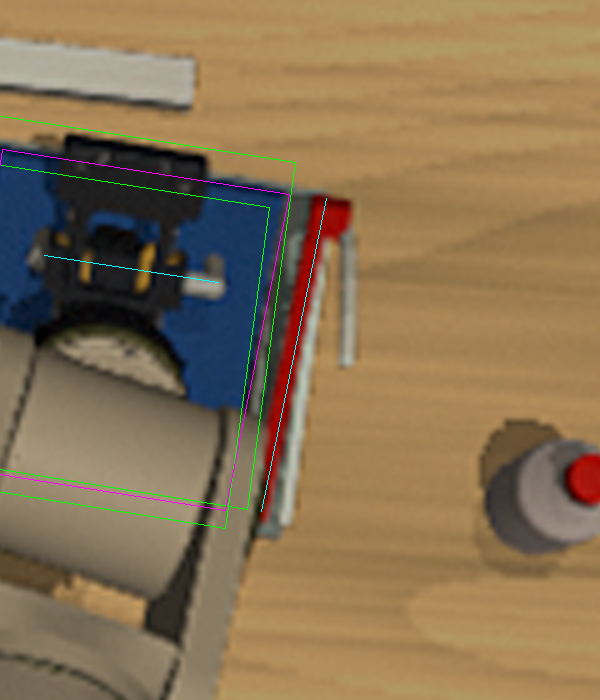

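```bash
python3 -c "
from bench import close_job
print(close_job())"
```

```text
the job is handed in; nothing more can be done
None
```

The yellow guard is shut, and the gripper was still holding the blue flap level with the red pointer when I handed the job in at about 16.2 s. The hand-in reports no verdict.

**Guard:** I gripped its bar and swung it down at about 0.3 rad/s until it seated. The contact force at the end was about 20 N. Later pictures show it still shut, with its bar about 0.15 m above the bench.

**Flap:** My first grip on the bar rode up about 8 mm, so I opened, went back down and gripped again before lifting. The final flap angle is 0.590 rad from the arm's position and 0.586–0.588 rad from the slope of its edges in the side picture. The angle did not change between two readings 0.65 s apart.

**Pointer:** My estimates of its angle did not fully agree:

| Method | Angle (rad) |
|---|---|
| Slope in the side picture | 0.580 |
| Combined fit of both cameras | 0.592 |
| Network tip points | about 0.605 |

I held the flap in the middle of these, so it could be off by about 0.01–0.02 rad. In the last top picture the flap's far edge lines up with the pointer's tip.

**Other checks:**
- **Wrong network report:** in the last side picture the network reported the pointer tip at the guard's bar, so I ignored that reading.
- **Bystanders:** the ear defenders, bottle and offcut read where they started, to within the networks' error of a few mm.

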